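# Sort the florist's sundries after the day's work

### The arm

A 7-joint arm with a two-finger parallel gripper is mounted at the origin on the work surface. World frame = base frame: x ahead of the robot, y to its left, z up, the work surface at z = 0. Lengths are in m, angles in rad, forces in N, time in s.
With the tool pointing down it reaches from about 0.4 to 0.875 m from the base axis. Payload 19.3 kg.
Tool frame: the origin (TCP) lies midway between the tips of the shut fingers; the grasp point (between the pads) lies 19 mm behind it; z points along the fingers, x is the direction in which the jaws open and shut, and the axes are right-handed (so a half turn about z gives the same grasp; the last joint's range is limited). The gripper opens to 85 mm and grips with 20 to 120 N. Pads are 22 mm wide; open, the fingers measure 114 mm over their backs; the gripper's body (76 mm by 85 mm) begins 54 mm behind the grasp point. The pads swing forward as they close: fully open they stand 13 mm farther back than shut.
Start: joints at [1.212, 0.521, -0.036, 1.599, 0.021, 1.021, -0.113], TCP at [0.178, -0.599, 0.231] pointing down, gripper open.
Joint ranges: [-2.91, 2.91], [-0.3, 2.13], [-1.5, 1.42], [0.17, 2.43], [-1.26, 4.41], [0.16, 1.93], [-2.52, 2.52]. Speed limits (rad/s): [1.89, 1.89, 2.39, 2.39, 3.01, 3.01, 3.01].

### API

Orientations are given as a unit quaternion [w, x, y, z].
In Python, from station import status, optics, ctrl gives the robot as it stands. The module is installed in compiled form; this text tells all that it offers.
- The arm moves only by the tool send_rows, never from a script. Its arguments are lists of equal length, an entry for each row: "claw": the opening in per cent of the stroke, from 0 (shut) to 100 (fully open); "travel": the shift along the tool's x, y, z in mm, a list of three; "dr": the turn, a rotation vector about the tool's x, y, z in degrees, a list of three. A call has 1 to 5 rows; each row shifts and turns the commanded pose from where the row before left it, along the tool's axes as they then stand; what a row does not reach is not made up. A row lasts 1/12 s, in which the tool goes at most 41.7 mm and 7.16 degrees, less where a joint would pass 70% of its speed; a pose out of reach is approached as far as the arm can. A call with a gripper value outside its range is refused whole. The fingers move at their own pace and stop on an object; "grip_force" is the grip in N (left out, the last holds). Time passes only in rows, so rows that do not move let the fingers close. It gives the time, the measured TCP pose, the force and the opening at its end, in the units of the state.
- status.observe(): the state, without advancing time (a new reading comes with each control period).
- optics.get_image(name): name is "side" or "top" or "wrist"; returns (picture, depth): 384x512x3 uint8, red, green, blue; 384x512 float32, m along the optical axis (not along the pixel's ray), 0 where there is no reading.
- optics.camera_model(name): a dict with "intrinsics" (3x3 intrinsics, pixels), "world_to_cam" (4x4, takes a point from world to camera coordinates). Camera axes: x right, y down, z forward; pixel columns grow to the right and rows downward; lengths in m; the calibration is good to about 2 mm. A picture is of the moment at which its call begins: read the wrist's pose just before it. camera_model takes no time and is no camera call; for the wrist camera it gives the pose at the moment of the call.
- ctrl.job_done(): hands the job in, once; it reports no verdict.
The state is a dict: "t": time; "joints": joint angles; "dq": joint speeds; "effort": joint torques, N m; "eef_pos": TCP position; "ee_rot": TCP orientation; "force": force on the tool from outside, world axes, zero at the start; "torque": the same for the moment, N m; "grip_width": finger opening in m.
Only numpy, scipy, OpenCV 4.12 (cv2) and the standard library are available. Lean on these libraries where they do the work, as an engineer would, in place of code of your own. Each camera call takes 0.05 s, during which the arm holds its last target. There are 200 camera calls.

### The job

Tidy the florist's bench: stand both terracotta pots in the square wooden crate, put one pin holder in each of the two bays of the metal tray, and stand the white bud vase in the round metal pan. Everything ends upright on the bottom of its own container, pots mouth up and pins up; set things down rather than dropping them, and do not knock the brush jar or the secateurs about.

Things in the scene. Friction and masses are not known exactly. Their poses are not given: they have to be found in the camera images.
- pot_a_center (a point): A terracotta flower pot standing mouth up on the bench, 54 mm high; its rim is a straight band 57 mm in diameter from 37 to 54 mm above the foot (the place to grip, across the whole rim), tapering below to a 38 mm foot; about 90 g. Point: on its axis, half-way up (27 mm above the foot); z up along the axis. The two pots are alike
- pot_b_center (a point): The other terracotta flower pot standing mouth up on the bench, 54 mm high; its rim is a straight band 57 mm in diameter from 37 to 54 mm above the foot (the place to grip, across the whole rim), tapering below to a 38 mm foot; about 90 g. Point: on its axis, half-way up (27 mm above the foot); z up along the axis. The two pots are alike
- frog_a_center (a point): A flower pin holder: a heavy dark metal disc 52 mm in diameter and 12 mm thick with a bed of upright brass pins on it, 28 mm high in all; it grips as a plain cylinder of 52 x 28 mm; about 180 g; lies flat, pins up. Point: on its axis, half-way up (14 mm above the underside); z up along the axis. The two are alike
- frog_b_center (a point): The other flower pin holder: a heavy dark metal disc 52 mm in diameter and 12 mm thick with a bed of upright brass pins on it, 28 mm high in all; it grips as a plain cylinder of 52 x 28 mm; about 180 g; lies flat, pins up. Point: on its axis, half-way up (14 mm above the underside); z up along the axis. The two are alike
- vase_center (a point): White ceramic bud vase standing on the bench, 88 mm high: a round belly 50 mm in diameter from 18 to 34 mm above its foot, and a straight neck 28 mm in diameter from 54 to 88 mm (the place to grip); foot 40 mm in diameter; about 150 g. Point: on its axis, half-way up (44 mm above the foot); z up along the axis
- crate_in (a point): Square wooden crate for the pots, open on top, fixed to the bench: 160 x 160 mm outside, 144 x 144 mm inside, walls 8 mm thick, rim 36 mm above the bench. Point: centre of its inner floor, which lies 8 mm above the bench; x and y run along the sides, z up. Both pots fit side by side
- tray_in (a point): Oblong steel tray for the pin holders, open on top, fixed to the bench: 144 mm (along its x) by 180 mm (along its y) outside, walls 4 mm thick, rim 22 mm above the bench. A wall 4 mm thick and as high as the rim, along x through the middle, parts it into two bays, each 136 mm (x) by 84 mm (y), with centres 44 mm either way along y. Point: centre of the tray at the level of its inner floor, 4 mm above the bench; z up
- pan_in (a point): Round steel pan for the vase, open on top, fixed to the bench: 152 mm in diameter at the rim, about 130 mm across its flat inner floor, rim 26 mm above the bench. Point: centre of the inner floor, 5 mm above the bench; z up
- brush_jar_center (a point): Bystander, not to be disturbed: white jar 72 mm in diameter and 75 mm high with brushes standing in it up to about 155 mm. Point: on its axis, 37 mm above its foot
- secateurs_center (a point): Bystander, not to be disturbed: pair of secateurs lying flat, about 165 mm long, 75 mm wide and 18 mm high, black handles, steel blades towards +x of its own frame. Point: about the middle of it
Mind the look-alikes: they are no part of the job. Leave any purple look-alike of the part that bears vase_center alone.

How it is judged:
At the end, for the whole second after the job is handed in: Both pots stand inside the crate, one pin holder lies in each bay of the tray and the vase stands in the pan: each within the walls, its height within 6 mm of resting on the inner floor, upright within 0.15 rad, and at rest (under 0.02 m/s); brush jar and secateurs within 30 mm of where they were (x of pot_a_center in the frame of crate_in between -0.07 and 0.07 m and y of pot_a_center in the frame of crate_in between -0.07 and 0.07 m and z of pot_a_center in the frame of crate_in between 0.021 and 0.033 m and angle between each of pot_a_center, pot_b_center, vase_center's own z axis and vertical below 0.15 rad and x of pot_b_center in the frame of crate_in between -0.07 and 0.07 m and y of pot_b_center in the frame of crate_in between -0.07 and 0.07 m and z of pot_b_center in the frame of crate_in between 0.021 and 0.033 m and ((x of frog_a_center in the frame of tray_in between -0.068 and 0.068 m and y of frog_a_center in the frame of tray_in between 0.003 and 0.084 m and z of frog_a_center in the frame of tray_in between 0.008 and 0.02 m and angle between each of frog_a_center, frog_b_center's own z axis and vertical below 0.15 rad and x of frog_b_center in the frame of tray_in between -0.068 and 0.068 m and y of frog_b_center in the frame of tray_in between -0.084 and -0.003 m and z of frog_b_center in the frame of tray_in between 0.008 and 0.02 m) or (x of frog_a_center in the frame of tray_in between -0.068 and 0.068 m and y of frog_a_center in the frame of tray_in between -0.084 and -0.003 m and z of frog_a_center in the frame of tray_in between 0.008 and 0.02 m and angle between each of frog_a_center, frog_b_center's own z axis and vertical below 0.15 rad and x of frog_b_center in the frame of tray_in between -0.068 and 0.068 m and y of frog_b_center in the frame of tray_in between 0.003 and 0.084 m and z of frog_b_center in the frame of tray_in between 0.008 and 0.02 m)) and horizontal distance between vase_center and pan_in below 0.06 m and z of vase_center in the frame of pan_in between 0.038 and 0.05 m and linear speed of each of pot_a, pot_b, frog_a, frog_b, vase below 0.02 m/s and distance of each of brush_jar_center, secateurs_center from where it was at the start of the episode below 0.03 m); the robot touches nothing.
It fails at once if the brush jar is knocked aside (moved more than 30 mm) or tipped (distance of brush_jar_center from where it was at the start of the episode above 0.03 m or angle between brush_jar_center's own z axis and vertical above 0.5 rad).
It fails at once if the pair of secateurs is knocked aside (moved more than 30 mm) or tipped (distance of secateurs_center from where it was at the start of the episode above 0.03 m or angle between secateurs_center's own z axis and vertical above 0.5 rad).
It fails at once if a pot, a pin holder or the vase is dropped (falls free faster than 0.7 m/s, about 25 mm of fall) ((linear speed of pot_a above 0.7 m/s and contact force between pot_a and the fingers below 0.05 N) or (linear speed of pot_b above 0.7 m/s and contact force between pot_b and the fingers below 0.05 N) or (linear speed of frog_a above 0.7 m/s and contact force between frog_a and the fingers below 0.05 N) or (linear speed of frog_b above 0.7 m/s and contact force between frog_b and the fingers below 0.05 N) or (linear speed of vase above 0.7 m/s and contact force between vase and the fingers below 0.05 N)).
It also fails if it takes over 120 s, if anything falls off the work surface, if the arm or the gripper's body presses on something with over 40 N, if the wrist force passes 120 N, or if a joint passes its speed limit or range.

## Working session

There is one attempt and no reset: what is moved stays moved. The work goes in short steps, Python scripts to look and compute and a tool call to move; the robot and the scene stay as the last step left them, time stands still between calls to the robot, and variables do not carry over. Pictures are saved under pics/ and viewed, on a budget of 14 in all, crops included, one or two more only if the job needs it, and the job is handed in when it is done.

Besides the shell and the picture viewer there is one more tool, called after "Emit:" as name(argument=value, ...) on one line, values as JSON. send_rows: Moves the arm, as the interface text tells. Its arguments: {"type":"object","properties":{"claw":{"type":"array"},"travel":{"type":"array"},"dr":{"type":"array"},"grip_force":{"type":"number"}},"required":["claw","travel","dr"]}

```bash
mkdir -p pics; cat > h.py <<'E'
import numpy as np, cv2
from station import status, optics, ctrl
from scipy.spatial.transform import Rotation as R
def grab(n):
    m=optics.camera_model(n); p,d=optics.get_image(n); return p,d,m
def cloud(d,m):
    K=np.array(m["intrinsics"]);T=np.linalg.inv(np.array(m["world_to_cam"]))
    v,u=np.mgrid[:d.shape[0],:d.shape[1]]
    P=np.stack([(u-K[0,2])/K[0,0]*d,(v-K[1,2])/K[1,1]*d,d],-1)@T[:3,:3].T+T[:3,3]
    P[d==0]=np.nan
    return P
def save(n,p): cv2.imwrite("pics/"+n,p[...,::-1])
E
python3 - <<'E'
from h import *
s=status.observe();print(s)
for n in("top","side"):
    p,d,m=grab(n);save(n+"1.png",p);np.savez(n+"1.npz",p=p,P=cloud(d,m))
    print(n,np.linalg.inv(m["world_to_cam"]).round(3).tolist())
print(R.from_quat(np.roll(s["ee_rot"],-1)).as_matrix().round(3))
E
```

```text
{'t': 0.0, 'joints': array([ 1.21180373,  0.52203488, -0.03632024,  1.59997182,  0.02118006,
        1.02112012, -0.11280431]), 'dq': array([-0.00102255, -0.00102431, -0.00203804,  0.00026661,  0.00056966,
       -0.0001314 ,  0.00092108]), 'effort': array([ 1.35380156e-03, -9.27112055e+01,  1.98137775e+00, -3.69938028e+01,
        1.81963854e-02,  8.02477385e-03, -3.52546033e-05]), 'eef_pos': array([ 0.17786928, -0.59881151,  0.23072577]), 'ee_rot': array([-3.15678709e-04,  8.01487476e-01, -5.98011283e-01, -4.80572857e-04]), 'force': array([-0.43100214, -0.60172801,  0.23890969]), 'torque': array([-0.02482947, -0.0731741 ,  0.02242959]), 'grip_width': 0.0851155453877276}
top [[0.023, -0.998, 0.052, 0.47], [-1.0, -0.024, -0.015, 0.005], [0.016, -0.051, -0.999, 1.345], [0.0, 0.0, 0.0, 1.0]]
side [[-0.997, -0.039, 0.07, 0.458], [-0.08, 0.468, -0.88, 1.284], [0.002, -0.883, -0.469, 0.756], [0.0, 0.0, 0.0, 1.0]]
[[ 0.285 -0.959 -0.   ]
 [-0.959 -0.285  0.001]
 [-0.001  0.    -1.   ]]
```

View pics/top1.png

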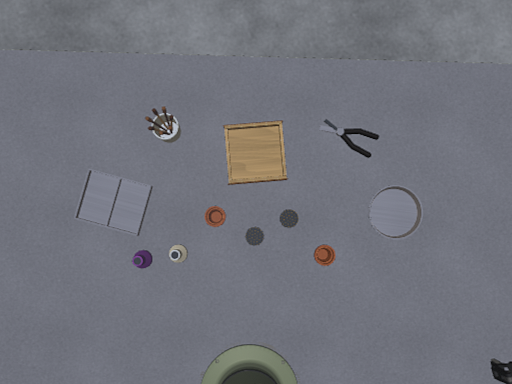

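View pics/side1.png

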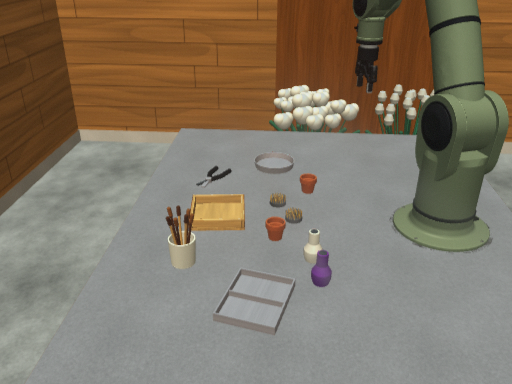

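Top view: the pots are at (216,217) and (324,255), the pin holders at (255,236) and (289,218), the crate at (256,152), the tray at (115,202) and the pan at (396,212). The jar is at (166,126) and the secateurs at (350,137). There are two vase candidates: white at (178,254) and purple at (142,259). The white one fits the description, so the purple one stays put. I'll measure everything now and enlarge that pair to confirm.

```bash
python3 - <<'E'
from h import *
a=np.load("top1.npz");P=a["P"];p=a["p"]
# table plane check
print("table z",np.nanmedian(P[280:300,200:300,2]))
for n,(u,v),r,zl,zh in [("potA",(216,217),15,.044,.07),("potB",(324,255),15,.044,.07),("frog1",(255,236),13,.008,.05),("frog2",(289,218),13,.008,.05),
  ("vase neck",(178,254),14,.06,.12),("vase",(178,254),14,.012,.12),("purple",(142,259),14,.012,.12),("jar",(166,126),20,.05,.085),("sec",(350,137),34,.007,.05),
  ("crate rim",(256,152),40,.028,.05),("tray rim",(115,202),50,.014,.03),("pan rim",(396,212),32,.018,.035)]:
    q=P[v-r:v+r+1,u-r:u+r+1].reshape(-1,3);q=q[(q[:,2]>zl)&(q[:,2]<zh)]
    if len(q)<3: print(n,len(q));continue
    c,(w,h),g=cv2.minAreaRect(q[:,:2].astype(np.float32)*1000)
    cc,rr=cv2.minEnclosingCircle(q[:,:2].astype(np.float32)*1000)
    print(n,len(q),"rect",np.round(c),round(w),round(h),round(g,1),"circ",np.round(cc),round(rr),"zmax",q[:,2].max().round(3),"box",(q[:,:2].min(0)*1000).round(),(q[:,:2].max(0)*1000).round())
s=np.load("side1.npz")["p"]
save("c1.png",np.hstack([cv2.resize(p[235:280,120:200],(480,270),interpolation=2),cv2.resize(s[220:295,290:350],(300,375),interpolation=2)[:270]]))
E
```

```text
table z -0.0006289611677006146
potA 121 rect [490. 103.] 54 54 1.4 circ [490. 103.] 28 zmax 0.06 box [463.  76.] [517. 130.]
potB 127 rect [ 392. -195.] 55 55 80.2 circ [ 392. -196.] 28 zmax 0.059 box [ 364. -223.] [ 421. -169.]
frog1 243 rect [432.  -5.] 61 48 2.4 circ [430.  -3.] 34 zmax 0.034 box [401. -29.] [462.  19.]
frog2 248 rect [ 490. -101.] 50 49 33.6 circ [ 490. -100.] 26 zmax 0.033 box [ 464. -125.] [515. -75.]
vase neck 106 rect [387. 201.] 27 27 46.9 circ [387. 202.] 14 zmax 0.094 box [374. 188.] [401. 216.]
vase 272 rect [387. 201.] 48 47 47.1 circ [387. 202.] 25 zmax 0.094 box [362. 178.] [411. 227.]
purple 286 rect [370. 296.] 49 44 17.8 circ [370. 298.] 25 zmax 0.094 box [347. 274.] [393. 321.]
jar 232 rect [727. 241.] 70 70 26.4 circ [727. 242.] 36 zmax 0.085 box [692. 206.] [763. 277.]
sec 579 rect [ 720. -266.] 186 166 89.6 circ [ 721. -253.] 114 zmax 0.022 box [ 637. -359.] [ 804. -174.]
crate rim 762 rect [671.  -1.] 165 163 6.1 circ [671.  -1.] 115 zmax 0.044 box [582. -90.] [760.  87.]
tray rim 527 rect [499. 371.] 228 184 76.1 circ [501. 370.] 144 zmax 0.03 box [387. 282.] [615. 491.]
pan rim 337 rect [ 515. -394.] 147 150 1.5 circ [ 514. -395.] 76 zmax 0.033 box [ 441. -469.] [ 589. -320.]
```

View pics/c1.png

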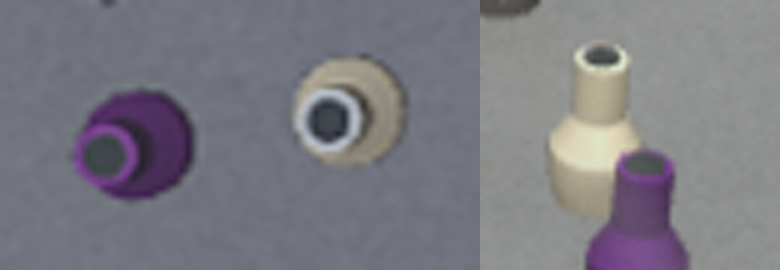

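The crop shows the white vase on the right (330,120) and the purple look-alike on the left (110,150). The target is the white vase, at about (387,201) mm. I'll turn the jaws to line up with world x and start moving while I fix the tray geometry.

Emit:
send_rows(claw=[100,100,100,100,100], travel=[[0,0,0],[0,0,0],[0,0,0],[0,0,0],[0,0,0]], dr=[[0,0,-7],[0,0,-7],[0,0,-7],[0,0,-7],[0,0,-7]], grip_force=50)

```text
t: 0.52
eef_pos: [0.1779, -0.5989, 0.231]
ee_rot: [-0.0, 0.945, -0.326, -0.0]
force: [-0.3, 0.2, 0.6]
grip_width: 0.0854
```

Emit:
send_rows(claw=[100,100,100,100,100], travel=[[0,0,0],[0,0,0],[0,0,0],[0,0,0],[0,0,0]], dr=[[0,0,-7],[0,0,-7],[0,0,-7],[0,0,-7],[0,0,-7]])

```text
t: 0.93
eef_pos: [0.1779, -0.5989, 0.231]
ee_rot: [-0.0, 1.0, -0.027, -0.0]
force: [0.4, 0.1, 1.1]
grip_width: 0.0854
```

Emit:
send_rows(claw=[100,100,100], travel=[[0,0,0],[0,0,0],[0,0,0]], dr=[[0,0,-3.4],[0,0,0],[0,0,0]])

```text
t: 1.18
eef_pos: [0.1778, -0.599, 0.231]
ee_rot: [-0.0, 1.0, -0.002, -0.0]
force: [-0.7, 0.4, -0.5]
grip_width: 0.0857
```

```bash
python3 - <<'E'
from h import *
P=np.load("top1.npz")["P"]
def rim(u0,u1,v0,v1,zl,zh,n):
    q=P[v0:v1,u0:u1].reshape(-1,3);q=q[(q[:,2]>zl)&(q[:,2]<zh)]
    print(n,len(q),cv2.minAreaRect(q[:,:2].astype(np.float32)*1000))
    return q
rim(70,160,163,240,.012,.03,"tray");rim(218,292,115,188,.026,.05,"crate")
for uv in [(100,198),(130,206),(115,202)]: print(uv,(P[uv[1],uv[0]]*1000).round())
q=P[226:247,246:266].reshape(-1,3);q=q[q[:,2]>.02];print("frog1",q[:,:2].min(0),q[:,:2].max(0))
s=status.observe();print(s["eef_pos"],R.from_quat(np.roll(s["ee_rot"],-1)).as_matrix().round(3)[:,0],s["joints"].round(2),s["t"])
E
```

```text
tray 570 ((523.8124389648438, 388.3427734375), (182.99452209472656, 143.79345703125), 76.0937728881836)
crate 776 ((670.9165649414062, -1.045196533203125), (165.2834930419922, 162.83155822753906), 5.8242669105529785)
(100, 198) [533. 428.   8.]
(130, 206) [513. 346.   1.]
(115, 202) [523. 387.   6.]
frog1 [ 0.41594946 -0.02829653] [0.45982113 0.01568347]
[ 0.17776205 -0.59903405  0.23102207] [ 1.    -0.004 -0.   ] [ 1.42  0.54 -0.34  1.59  0.2   1.05  1.02] 1.1833
```

Tray centre is (524,388), bays at (534,431) and (513,345), crate (671,-1) yaw about 6°. Moving to pot B.

Emit:
send_rows(claw=[100,100,100,100,100], travel=[[18,-34,0],[18,-34,0],[18,-34,0],[18,-34,0],[18,-34,0]], dr=[[0,0,0],[0,0,0],[0,0,0],[0,0,0],[0,0,0]])

```text
t: 1.6
eef_pos: [0.2686, -0.4275, 0.2313]
ee_rot: [0.0, 1.0, -0.002, -0.0]
force: [1.8, -0.4, 0.2]
grip_width: 0.0858
```

Emit:
send_rows(claw=[100,100,100,100,100], travel=[[18,-34,0],[18,-34,0],[18,-34,0],[18,-34,0],[18,-34,0]], dr=[[0,0,0],[0,0,0],[0,0,0],[0,0,0],[0,0,0]])

```text
t: 2.02
eef_pos: [0.3587, -0.2576, 0.2315]
ee_rot: [0.0, 1.0, -0.002, 0.0]
force: [1.4, -0.2, 0.7]
grip_width: 0.0855
```

Emit:
send_rows(claw=[100,100,100,100,100], travel=[[17,-32,0],[17,-32,0],[0,0,30],[0,0,30],[0,0,30]], dr=[[0,0,0],[0,0,0],[0,0,0],[0,0,0],[0,0,0]])

```text
t: 2.43
eef_pos: [0.3928, -0.1948, 0.1406]
ee_rot: [0.0, 1.0, -0.001, 0.001]
force: [1.5, -1.2, 0.5]
grip_width: 0.0854
```

Emit:
send_rows(claw=[100,100], travel=[[0,0,0],[0,0,0]], dr=[[0,0,0],[0,0,0]])

```text
t: 2.6
eef_pos: [0.3919, -0.1949, 0.1411]
ee_rot: [-0.001, 1.0, -0.001, -0.001]
force: [0.0, 0.6, 1.2]
grip_width: 0.0853
```

```bash
python3 - <<'E'
from h import *
s=status.observe();p,d,m=grab("wrist");save("w1.png",p);P=cloud(d,m)
print(s["eef_pos"],s["joints"].round(2))
k=(P[...,2]>.044)&(P[...,2]<.065)&(p[...,0]>p[...,2]*1.6)
q=P[k];print(len(q),cv2.minEnclosingCircle(q[:,:2].astype(np.float32)*1000),q[:,2].max())
E
```

```text
[ 0.3919276 -0.1948502  0.1410948] [ 0.72  0.41 -0.5   2.14  0.31  0.67  0.02]
1706 ((388.8089904785156, -194.372802734375), 28.452970504760742) 0.054903167995382196
```

View pics/w1.png

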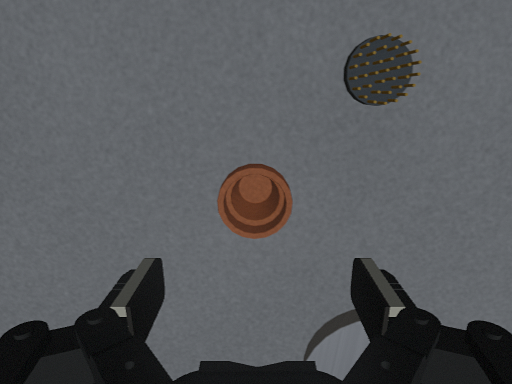

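The wrist view shows pot B centred between the jaws at (255,200), which puts it at (389,-194). Descending to grip it.

Emit:
send_rows(claw=[100,100,100,100,100], travel=[[-3,0,30],[0,0,30],[0,0,30],[0,0,27],[0,0,0]], dr=[[0,0,0],[0,0,0],[0,0,0],[0,0,0],[0,0,0]])

```text
t: 3.07
eef_pos: [0.3889, -0.1953, 0.0226]
ee_rot: [-0.0, 1.0, -0.001, -0.001]
force: [-1.5, 1.8, -0.6]
grip_width: 0.0854
```

Emit:
send_rows(claw=[50,30,30,30,30], travel=[[0,0,0],[0,0,0],[0,0,0],[0,0,0],[0,0,0]], dr=[[0,0,0],[0,0,0],[0,0,0],[0,0,0],[0,0,0]])

```text
t: 3.48
eef_pos: [0.3905, -0.1962, 0.0266]
ee_rot: [0.001, 1.0, -0.001, 0.002]
force: [-3.5, 1.2, 19.1]
grip_width: 0.0533
```

Emit:
send_rows(claw=[30,30,30,30,30], travel=[[0,0,0],[0,0,0],[0,0,0],[0,0,0],[0,0,-10]], dr=[[0,0,0],[0,0,0],[0,0,0],[0,0,0],[0,0,0]])

```text
t: 3.9
eef_pos: [0.3898, -0.1958, 0.0355]
ee_rot: [0.0, 1.0, -0.001, 0.001]
force: [-0.9, 1.0, -1.5]
grip_width: 0.0531
```

Width 53 mm against a 57 mm rim is slightly off. I'll lift and check the grip.

Emit:
send_rows(claw=[30,30,30,30,30], travel=[[0,0,-20],[0,0,-30],[0,0,-30],[0,0,-30],[0,0,0]], dr=[[0,0,0],[0,0,0],[0,0,0],[0,0,0],[0,0,0]])

```text
t: 4.32
eef_pos: [0.3915, -0.1964, 0.1504]
ee_rot: [0.002, 1.0, -0.001, 0.004]
force: [1.1, -0.9, -0.2]
grip_width: 0.0533
```

```bash
python3 - <<'E'
from h import *
s=status.observe();p,d,m=grab("wrist");p2,d2,m2=grab("side")
P=cloud(d2,m2);T=np.array(m2["world_to_cam"]);K=np.array(m2["intrinsics"])
x=K@(T@np.r_[s["eef_pos"],1])[:3];u,v=(x[:2]/x[2]).astype(int);print(u,v)
save("g1.png",np.hstack([cv2.resize(p,(400,300)),cv2.resize(p2[v-45:v+30,u-50:u+50],(400,300),interpolation=2)]))
k=(np.abs(P[...,0]-.389)<.05)&(np.abs(P[...,1]+.195)<.06)&(P[...,2]>.05)&(p2[...,0]>p2[...,2]*1.8)
print(s["eef_pos"],"red z",P[k][:,2].min(),P[k][:,2].max())
E
```

```text
309 150
[ 0.3914611  -0.19639106  0.15042575] red z 0.12488171387504388 0.6002190714976973
```

View pics/g1.png

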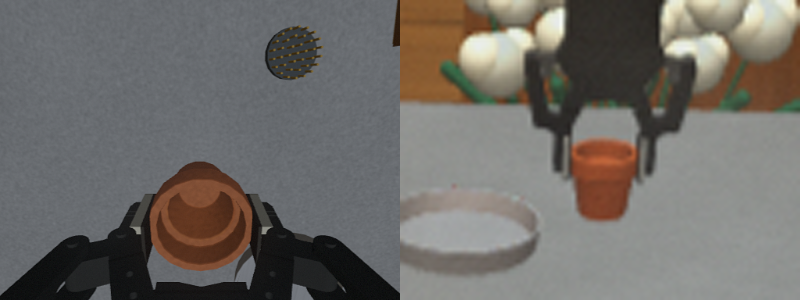

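Pot B is held upright across the rim, with the foot about 25 mm below the TCP. I'll carry it to the crate's -y half.

Emit:
send_rows(claw=[30,30,30,30,30], travel=[[32,-18,0],[32,-18,0],[32,-18,0],[32,-18,0],[32,-18,0]], dr=[[0,0,0],[0,0,0],[0,0,0],[0,0,0],[0,0,0]])

```text
t: 4.83
eef_pos: [0.5504, -0.1044, 0.144]
ee_rot: [0.0, 1.0, -0.001, -0.0]
force: [-0.0, -0.6, 0.2]
grip_width: 0.0535
```

Emit:
send_rows(claw=[30,30,30,30,30], travel=[[32,-18,0],[32,-18,0],[32,-18,0],[30,-16,0],[0,0,0]], dr=[[0,0,0],[0,0,0],[0,0,0],[0,0,0],[0,0,0]])

```text
t: 5.25
eef_pos: [0.679, -0.0306, 0.1435]
ee_rot: [-0.002, 1.0, 0.001, 0.001]
force: [0.2, 1.3, -0.9]
grip_width: 0.0532
```

Emit:
send_rows(claw=[30,30,30,30,30], travel=[[0,0,30],[0,0,30],[0,0,30],[0,0,10],[0,0,0]], dr=[[0,0,0],[0,0,0],[0,0,0],[0,0,0],[0,0,0]])

```text
t: 5.67
eef_pos: [0.6737, -0.0355, 0.0416]
ee_rot: [-0.0, 1.0, -0.0, -0.002]
force: [0.2, -0.1, -0.6]
grip_width: 0.053
```

Emit:
send_rows(claw=[30,30,30,30], travel=[[0,0,3],[0,0,3],[0,0,1],[0,0,0]], dr=[[0,0,0],[0,0,0],[0,0,0],[0,0,0]])

```text
t: 6.0
eef_pos: [0.676, -0.0357, 0.0383]
ee_rot: [0.0, 1.0, -0.001, 0.001]
force: [-0.2, -0.8, -1.0]
grip_width: 0.0532
```

Emit:
send_rows(claw=[30,30,30], travel=[[0,0,1],[0,0,1],[0,0,0]], dr=[[0,0,0],[0,0,0],[0,0,0]])

```text
t: 6.25
eef_pos: [0.6756, -0.0356, 0.0355]
ee_rot: [0.0, 1.0, -0.0, 0.0]
force: [0.6, -0.4, -0.4]
grip_width: 0.0532
```

Emit:
send_rows(claw=[30,30,30], travel=[[0,0,1],[0,0,1],[0,0,0]], dr=[[0,0,0],[0,0,0],[0,0,0]])

```text
t: 6.5
eef_pos: [0.6757, -0.0355, 0.0348]
ee_rot: [0.0, 1.0, -0.001, 0.0]
force: [-8.0, -1.2, 21.0]
grip_width: 0.0532
```

Emit:
send_rows(claw=[30,30,30], travel=[[0,0,1],[0,0,0],[0,0,0]], dr=[[0,0,0],[0,0,0],[0,0,0]])

```text
t: 6.75
eef_pos: [0.6758, -0.0355, 0.0347]
ee_rot: [0.0, 1.0, -0.001, 0.0]
force: [-14.1, -0.9, 35.0]
grip_width: 0.0537
```

Contact felt. Releasing, then on to pot A.

Emit:
send_rows(claw=[70,90,100,100,100], travel=[[0,0,-1],[0,0,-2],[0,0,0],[0,0,0],[0,0,-20]], dr=[[0,0,0],[0,0,0],[0,0,0],[0,0,0],[0,0,0]])

```text
t: 7.17
eef_pos: [0.6735, -0.0357, 0.0521]
ee_rot: [-0.0, 1.0, -0.0, -0.003]
force: [-0.1, -0.8, 0.3]
grip_width: 0.0857
```

Emit:
send_rows(claw=[100,100,100,100,100], travel=[[0,0,-30],[0,0,-30],[0,0,-30],[-26,-20,0],[-26,-20,0]], dr=[[0,0,0],[0,0,0],[0,0,0],[0,0,0],[0,0,0]])

```text
t: 7.58
eef_pos: [0.6241, 0.004, 0.1466]
ee_rot: [-0.0, 1.0, -0.002, 0.002]
force: [0.5, 1.2, -1.1]
grip_width: 0.0855
```

Emit:
send_rows(claw=[100,100,100,100,100], travel=[[-27,-20,0],[-27,-20,0],[-27,-20,0],[-27,-20,0],[-26,-18,0]], dr=[[0,0,0],[0,0,0],[0,0,0],[0,0,0],[0,0,0]])

```text
t: 8.0
eef_pos: [0.4881, 0.1035, 0.1453]
ee_rot: [-0.0, 1.0, -0.0, -0.0]
force: [0.7, 1.3, 0.7]
grip_width: 0.0853
```

Emit:
send_rows(claw=[100,100], travel=[[0,0,0],[0,0,0]], dr=[[0,0,0],[0,0,0]])

```text
t: 8.17
eef_pos: [0.489, 0.1035, 0.1456]
ee_rot: [0.0, 1.0, 0.001, 0.0]
force: [0.8, -0.1, 0.6]
grip_width: 0.0854
```

```bash
cat > look.py <<'E'
from h import *
import sys
s=status.observe();p,d,m=grab("wrist");P=cloud(d,m);save(sys.argv[1]+".png",p)
zl,zh=map(float,sys.argv[2:4]);print(s["eef_pos"].round(4),s["t"])
n,l,st,_=cv2.connectedComponentsWithStats(((P[...,2]>zl)&(P[...,2]<zh)).astype(np.uint8))
for i in range(1,n):
    if st[i,4]<100: continue
    q=P[l==i]; c,r=cv2.minEnclosingCircle(q[:,:2].astype(np.float32)*1000)
    print("px",st[i],"c",np.round(c,1),"r",round(r,1),"zmax",q[:,2].max().round(3),"rgb",p[l==i].mean(0).round())
E
python3 look.py w2 .044 .065
```

```text
[0.489  0.1035 0.1456] 8.1667
px [  91   30   44   60 1245] c [383.7 204. ] r 19.2 zmax 0.065 rgb [120. 117. 102.]
px [ 219  162   74   72 1657] c [486.7 105.2] r 28.5 zmax 0.055 rgb [108.  66.  46.]
px [442 316  40  14 279] c [670.7 -10.9] r 16.8 zmax 0.06 rgb [68. 37. 21.]
```

Emit:
send_rows(claw=[100,100,100,100,100], travel=[[-2,-2,30],[0,0,30],[0,0,30],[0,0,30],[0,0,0]], dr=[[0,0,0],[0,0,0],[0,0,0],[0,0,0],[0,0,0]])

```text
t: 8.63
eef_pos: [0.4859, 0.1034, 0.0208]
ee_rot: [0.001, 1.0, -0.001, -0.003]
force: [-2.0, 0.1, -0.6]
grip_width: 0.0855
```

Emit:
send_rows(claw=[50,30,30,30,30], travel=[[0,0,0],[0,0,0],[0,0,0],[0,0,0],[0,0,0]], dr=[[0,0,0],[0,0,0],[0,0,0],[0,0,0],[0,0,0]])

```text
t: 9.05
eef_pos: [0.4888, 0.1046, 0.0274]
ee_rot: [-0.0, 1.0, -0.001, 0.001]
force: [-2.4, -0.8, 8.9]
grip_width: 0.0533
```

Emit:
send_rows(claw=[30,30,30,30,30], travel=[[0,0,0],[0,0,-10],[0,0,-30],[0,0,-30],[0,0,-30]], dr=[[0,0,0],[0,0,0],[0,0,0],[0,0,0],[0,0,0]])

```text
t: 9.47
eef_pos: [0.4877, 0.1046, 0.1282]
ee_rot: [-0.0, 1.0, -0.0, 0.0]
force: [0.1, -0.4, -0.7]
grip_width: 0.0537
```

Emit:
send_rows(claw=[30,30], travel=[[0,0,-20],[0,0,0]], dr=[[0,0,0],[0,0,0]])

```text
t: 9.63
eef_pos: [0.4897, 0.1049, 0.1508]
ee_rot: [-0.001, 1.0, -0.001, 0.004]
force: [1.4, 0.2, -0.2]
grip_width: 0.0535
```

Emit:
send_rows(claw=[30,30,30,30,30], travel=[[30,11,0],[30,11,0],[30,12,0],[30,12,0],[30,12,0]], dr=[[0,0,0],[0,0,0],[0,0,0],[0,0,0],[0,0,0]])

```text
t: 10.05
eef_pos: [0.639, 0.0453, 0.1468]
ee_rot: [-0.0, 1.0, -0.001, 0.001]
force: [-0.1, 0.9, -0.7]
grip_width: 0.0535
```

Emit:
send_rows(claw=[30,30,30,30,30], travel=[[28,11,0],[0,0,0],[0,0,0],[0,0,30],[0,0,30]], dr=[[0,0,0],[0,0,0],[0,0,0],[0,0,0],[0,0,0]])

```text
t: 10.47
eef_pos: [0.666, 0.0359, 0.087]
ee_rot: [-0.0, 1.0, -0.0, 0.002]
force: [0.7, 0.2, -1.7]
grip_width: 0.0532
```

Emit:
send_rows(claw=[30,30,30,30,30], travel=[[0,0,30],[0,0,10],[0,0,3],[0,0,0],[0,0,0]], dr=[[0,0,0],[0,0,0],[0,0,0],[0,0,0],[0,0,0]])

```text
t: 10.88
eef_pos: [0.6664, 0.0357, 0.0443]
ee_rot: [-0.0, 1.0, -0.0, 0.001]
force: [-0.5, -0.6, -0.6]
grip_width: 0.0534
```

Emit:
send_rows(claw=[30,30,30,30,30], travel=[[0,0,3],[0,0,3],[0,0,1],[0,0,0],[0,0,0]], dr=[[0,0,0],[0,0,0],[0,0,0],[0,0,0],[0,0,0]])

```text
t: 11.3
eef_pos: [0.6658, 0.0354, 0.0356]
ee_rot: [-0.0, 1.0, -0.001, 0.0]
force: [-0.2, 0.1, 0.4]
grip_width: 0.0534
```

Emit:
send_rows(claw=[30,30,30], travel=[[0,0,1],[0,0,0],[0,0,0]], dr=[[0,0,0],[0,0,0],[0,0,0]])

```text
t: 11.55
eef_pos: [0.6658, 0.0355, 0.0354]
ee_rot: [0.0, 1.0, -0.001, 0.0]
force: [-6.4, -0.8, 16.0]
grip_width: 0.0533
```

Emit:
send_rows(claw=[30,30,30], travel=[[0,0,1],[0,0,0],[0,0,0]], dr=[[0,0,0],[0,0,0],[0,0,0]])

```text
t: 11.8
eef_pos: [0.6659, 0.0355, 0.0353]
ee_rot: [0.0, 1.0, -0.001, 0.0]
force: [-10.6, -1.2, 29.7]
grip_width: 0.0536
```

Emit:
send_rows(claw=[70,90,100,100,100], travel=[[0,0,-1],[0,0,-2],[0,0,0],[0,0,0],[0,0,-20]], dr=[[0,0,0],[0,0,0],[0,0,0],[0,0,0],[0,0,0]])

```text
t: 12.22
eef_pos: [0.6636, 0.0352, 0.0532]
ee_rot: [0.0, 1.0, -0.0, -0.002]
force: [-0.4, -0.4, 0.4]
grip_width: 0.0854
```

Emit:
send_rows(claw=[100,100,100,100,100], travel=[[0,0,-30],[0,0,-30],[0,0,-30],[-29,22,0],[-29,22,0]], dr=[[0,0,0],[0,0,0],[0,0,0],[0,0,0],[0,0,0]])

```text
t: 12.63
eef_pos: [0.608, -0.0076, 0.1476]
ee_rot: [-0.0, 1.0, 0.0, 0.002]
force: [-0.6, -0.8, -1.2]
grip_width: 0.0854
```

Emit:
send_rows(claw=[100,100,100,100,100], travel=[[-29,23,0],[-29,23,0],[-30,23,0],[-30,23,0],[0,0,0]], dr=[[0,0,0],[0,0,0],[0,0,0],[0,0,0],[0,0,0]])

```text
t: 13.05
eef_pos: [0.4841, -0.1053, 0.1459]
ee_rot: [0.001, 1.0, -0.003, -0.002]
force: [2.1, -2.2, 0.9]
grip_width: 0.0855
```

```bash
python3 look.py w3 .008 .045
```

```text
[ 0.4841 -0.1053  0.1459] 13.05
px [ 385    0  127  178 6442] c [634.  -21.1] r 80.7 zmax 0.037 rgb [96. 77. 50.]
px [469   0  37  35 734] c [653.8  23.7] r 18.3 zmax 0.045 rgb [65. 41. 24.]
px [ 159   25   70   73 3677] c [434.6  -3.9] r 25.9 zmax 0.029 rgb [61. 61. 58.]
px [464  74  38  56 816] c [665.4 -35.7] r 23.8 zmax 0.045 rgb [63. 38. 22.]
px [506  93   6  37 156] c [680.  -40.4] r 14.3 zmax 0.04 rgb [107.  63.  39.]
px [ 233  150   58   63 2693] c [486.3 -98.8] r 25.8 zmax 0.028 rgb [63. 62. 58.]
px [480 285  32  48 588] c [ 732.8 -235. ] r 26.6 zmax 0.016 rgb [57. 58. 59.]
```

View pics/w3.png

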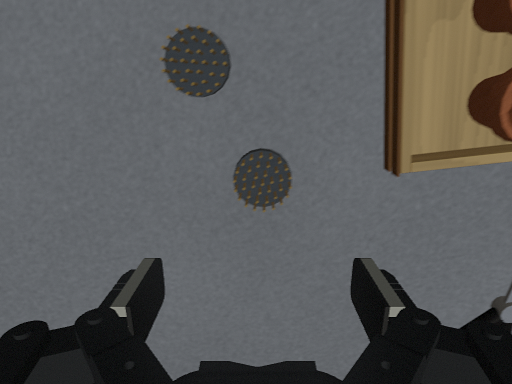

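Both pin holders are in view: the lower one (263,180) at (486,-99), the upper (197,62) at (435,-4). Both pots sit in the crate. Descending on the nearer pin holder.

Emit:
send_rows(claw=[100,100,100,100,100], travel=[[-3,-2,30],[0,0,30],[0,0,30],[0,0,25],[0,0,10]], dr=[[0,0,0],[0,0,0],[0,0,0],[0,0,0],[0,0,0]])

```text
t: 13.52
eef_pos: [0.4857, -0.0975, 0.0184]
ee_rot: [-0.001, 1.0, 0.0, -0.001]
force: [-0.8, 0.5, -1.2]
grip_width: 0.0854
```

Emit:
send_rows(claw=[100,100,100], travel=[[0,0,10],[0,0,4],[0,0,0]], dr=[[0,0,0],[0,0,0],[0,0,0]])

```text
t: 13.77
eef_pos: [0.4868, -0.0982, 0.0073]
ee_rot: [-0.0, 1.0, -0.0, 0.0]
force: [0.5, -0.1, 0.6]
grip_width: 0.0856
```

Emit:
send_rows(claw=[100,50,30,30,30], travel=[[0,0,4],[0,0,0],[0,0,0],[0,0,0],[0,0,0]], dr=[[0,0,0],[0,0,0],[0,0,0],[0,0,0],[0,0,0]])

```text
t: 14.18
eef_pos: [0.4868, -0.0986, 0.0041]
ee_rot: [0.0, 1.0, -0.001, 0.0]
force: [-2.9, 1.0, 12.0]
grip_width: 0.0507
```

Emit:
send_rows(claw=[30,30,30], travel=[[0,0,0],[0,0,0],[0,0,0]], dr=[[0,0,0],[0,0,0],[0,0,0]])

```text
t: 14.43
eef_pos: [0.4868, -0.0986, 0.0041]
ee_rot: [0.0, 1.0, -0.001, 0.0]
force: [-1.5, 0.3, 12.4]
grip_width: 0.0506
```

Emit:
send_rows(claw=[30,30,30,30,30], travel=[[0,0,-10],[0,0,-25],[0,0,-35],[0,0,-35],[0,0,-15]], dr=[[0,0,0],[0,0,0],[0,0,0],[0,0,0],[0,0,0]])

```text
t: 14.85
eef_pos: [0.4874, -0.0984, 0.1277]
ee_rot: [0.0, 1.0, -0.0, 0.002]
force: [2.3, -1.4, -0.7]
grip_width: 0.0505
```

Emit:
send_rows(claw=[30,30,30,30,30], travel=[[3,-20,0],[3,-35,0],[3,-35,0],[3,-35,0],[3,-35,0]], dr=[[0,0,0],[0,0,0],[0,0,0],[0,0,0],[0,0,0]])

```text
t: 15.27
eef_pos: [0.5014, 0.063, 0.1242]
ee_rot: [0.0, 1.0, -0.001, 0.0]
force: [0.8, 0.1, -1.4]
grip_width: 0.0507
```

Emit:
send_rows(claw=[30,30,30,30,30], travel=[[3,-35,0],[3,-35,0],[3,-35,0],[3,-35,0],[3,-35,0]], dr=[[0,0,0],[0,0,0],[0,0,0],[0,0,0],[0,0,0]])

```text
t: 15.68
eef_pos: [0.5165, 0.2382, 0.1242]
ee_rot: [-0.0, 1.0, -0.0, 0.0]
force: [1.4, -0.3, -1.4]
grip_width: 0.0503
```

Emit:
send_rows(claw=[30,30,30,30,30], travel=[[3,-35,0],[3,-35,0],[3,-35,0],[3,-35,0],[3,-35,0]], dr=[[0,0,0],[0,0,0],[0,0,0],[0,0,0],[0,0,0]])

```text
t: 16.1
eef_pos: [0.5317, 0.413, 0.1242]
ee_rot: [-0.0, 1.0, -0.0, -0.0]
force: [0.4, -0.6, -1.8]
grip_width: 0.0508
```

Emit:
send_rows(claw=[30,30,30,30,30], travel=[[2,-20,0],[0,0,0],[0,0,0],[0,0,0],[0,0,0]], dr=[[0,0,0],[0,0,7],[0,0,7],[0,0,0],[0,0,0]])

```text
t: 16.52
eef_pos: [0.5339, 0.4314, 0.1239]
ee_rot: [0.0, 0.993, -0.12, 0.0]
force: [0.1, -0.7, -0.9]
grip_width: 0.0505
```

```bash
python3 - <<'E'
from h import *
s=status.observe();p,d,m=grab("wrist");P=cloud(d,m);save("w4.png",p);print(s["eef_pos"],s["joints"].round(2))
q=P[(P[...,2]>.012)&(P[...,2]<.032)&(P[...,1]>.25)]
print(len(q),cv2.minAreaRect(q[:,:2].astype(np.float32)*1000))
E
```

```text
[0.53387373 0.43136578 0.12392401] [-0.5   0.76 -0.43  1.49  0.36  0.96 -1.28]
5773 ((569.843017578125, 373.8828125), (218.16615295410156, 346.349365234375), 83.46337890625)
```

View pics/w4.png

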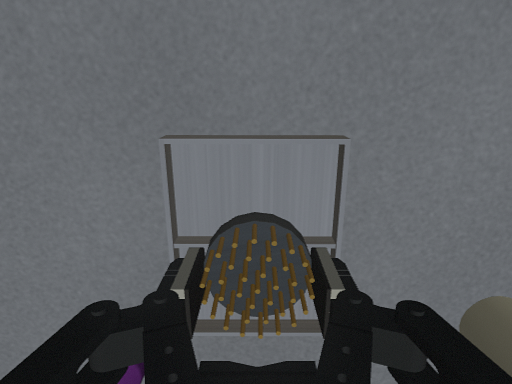

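Tray is square to the jaws: far wall at row 139, divider at 243, near wall at 325. A quick depth check of those walls before lowering.

```bash
python3 - <<'E'
from h import *
s=status.observe();p,d,m=grab("wrist");P=cloud(d,m)
c=s["eef_pos"];a=np.radians(-14);X=np.array([np.cos(a),np.sin(a)]);Y=np.array([-X[1],X[0]])
q=P.reshape(-1,3);q=q[(q[:,2]>.016)&(q[:,2]<.028)]
l=(q[:,:2]-c[:2])*1000; u=l@X;v=l@Y
k=(abs(u)<85)
h,e=np.histogram(v[k],np.arange(-160,80,4));print([(int(e[i]),int(h[i])) for i in range(len(h)) if h[i]>40])
k=(v>-120)&(v<40);h,e=np.histogram(u[k],np.arange(-90,90,4));print([(int(e[i]),int(h[i])) for i in range(len(h)) if h[i]>40])
E
```

```text
[(-136, 96), (-132, 706), (-52, 56), (-48, 113), (-44, 316), (-40, 58), (-36, 53), (-32, 60), (-28, 60), (-24, 57), (-20, 67), (-16, 59), (-12, 59), (-8, 60), (-4, 65), (0, 69), (4, 65), (8, 65), (12, 70), (16, 70), (20, 69), (24, 68), (28, 71), (32, 73), (36, 79), (40, 320), (44, 888)]
[(-78, 195), (-74, 581), (62, 372), (66, 367)]
```

Centred in the far bay (divider -43, wall +45). Lowering.

Emit:
send_rows(claw=[30,30,30,30,30], travel=[[0,0,30],[0,0,30],[0,0,30],[0,0,15],[0,0,5]], dr=[[0,0,0],[0,0,0],[0,0,0],[0,0,0],[0,0,0]])

```text
t: 17.03
eef_pos: [0.533, 0.4304, 0.0108]
ee_rot: [0.001, 0.993, -0.122, -0.001]
force: [-1.2, -0.3, -1.6]
grip_width: 0.0504
```

Emit:
send_rows(claw=[30,30,30,30], travel=[[0,0,2],[0,0,1],[0,0,1],[0,0,0]], dr=[[0,0,0],[0,0,0],[0,0,0],[0,0,0]])

```text
t: 17.37
eef_pos: [0.5346, 0.432, 0.0106]
ee_rot: [-0.001, 0.992, -0.122, 0.001]
force: [-0.7, -0.5, -1.7]
grip_width: 0.0506
```

Emit:
send_rows(claw=[30,30,30,30], travel=[[0,0,1],[0,0,1],[0,0,0],[0,0,0]], dr=[[0,0,0],[0,0,0],[0,0,0],[0,0,0]])

```text
t: 17.7
eef_pos: [0.5344, 0.4318, 0.0083]
ee_rot: [-0.0, 0.992, -0.122, 0.0]
force: [-0.7, -1.5, 7.5]
grip_width: 0.0502
```

Emit:
send_rows(claw=[70,90,100,100,100], travel=[[0,0,0],[0,0,0],[0,0,0],[0,0,0],[0,0,-20]], dr=[[0,0,0],[0,0,0],[0,0,0],[0,0,0],[0,0,0]])

```text
t: 18.12
eef_pos: [0.5325, 0.4302, 0.0242]
ee_rot: [0.002, 0.993, -0.122, -0.002]
force: [0.2, 0.5, 0.3]
grip_width: 0.0856
```

Emit:
send_rows(claw=[100,100,100,100,100], travel=[[0,0,-30],[0,0,-35],[0,0,-35],[0,0,-20],[0,0,0]], dr=[[0,0,0],[0,0,0],[0,0,0],[0,0,-7],[0,0,-7]])

```text
t: 18.53
eef_pos: [0.5354, 0.4331, 0.1526]
ee_rot: [-0.002, 1.0, 0.002, 0.003]
force: [0.2, 0.3, -0.5]
grip_width: 0.0854
```

Emit:
send_rows(claw=[100,100,100,100,100], travel=[[-8,36,0],[-8,36,0],[-8,36,0],[-8,36,0],[-8,36,0]], dr=[[0,0,0],[0,0,0],[0,0,0],[0,0,0],[0,0,0]])

```text
t: 18.95
eef_pos: [0.4931, 0.2499, 0.1473]
ee_rot: [0.0, 1.0, -0.0, 0.0]
force: [2.1, -0.3, 0.0]
grip_width: 0.0854
```

Emit:
send_rows(claw=[100,100,100,100,100], travel=[[-8,36,0],[-8,36,0],[-8,36,0],[-8,36,0],[-9,36,0]], dr=[[0,0,0],[0,0,0],[0,0,0],[0,0,0],[0,0,0]])

```text
t: 19.37
eef_pos: [0.4521, 0.07, 0.1475]
ee_rot: [0.0, 1.0, -0.0, 0.0]
force: [1.4, -0.8, -0.1]
grip_width: 0.0855
```

Emit:
send_rows(claw=[100,100,100,100,100], travel=[[-9,36,0],[-9,36,0],[0,4,0],[0,0,0],[0,0,0]], dr=[[0,0,0],[0,0,0],[0,0,0],[0,0,0],[0,0,0]])

```text
t: 19.78
eef_pos: [0.4349, -0.0042, 0.1475]
ee_rot: [-0.0, 1.0, -0.001, 0.0]
force: [0.1, 0.1, 0.5]
grip_width: 0.0856
```

```bash
python3 look.py w5 .008 .045
```

```text
[ 0.4349 -0.0042  0.1475] 19.7833
px [ 421   90   91  196 7462] c [618.   -5.4] r 89.1 zmax 0.038 rgb [91. 72. 46.]
px [500 126  12  36 256] c [652.4  33.4] r 15.3 zmax 0.023 rgb [55. 30. 17.]
px [ 229  157   58   62 2620] c [434.5  -3.5] r 25.9 zmax 0.029 rgb [61. 60. 55.]
px [495 198  17  44 483] c [669.5 -37.6] r 22.1 zmax 0.035 rgb [55. 30. 16.]
```

Emit:
send_rows(claw=[100,100,100,100,100], travel=[[0,0,30],[0,0,35],[0,0,35],[0,0,25],[0,0,12]], dr=[[0,0,0],[0,0,0],[0,0,0],[0,0,0],[0,0,0]])

```text
t: 20.25
eef_pos: [0.4335, -0.0026, 0.0075]
ee_rot: [-0.0, 1.0, 0.001, -0.002]
force: [0.0, 0.5, 0.6]
grip_width: 0.0853
```

Emit:
send_rows(claw=[100,100,50,30,30], travel=[[0,0,5],[0,0,2],[0,0,0],[0,0,0],[0,0,0]], dr=[[0,0,0],[0,0,0],[0,0,0],[0,0,0],[0,0,0]])

```text
t: 20.67
eef_pos: [0.4352, -0.0043, 0.0042]
ee_rot: [-0.0, 1.0, -0.001, 0.001]
force: [6.1, 0.4, 7.4]
grip_width: 0.0514
```

Emit:
send_rows(claw=[30,30,30], travel=[[0,0,0],[0,0,0],[0,0,0]], dr=[[0,0,0],[0,0,0],[0,0,0]])

```text
t: 20.92
eef_pos: [0.4352, -0.0043, 0.0044]
ee_rot: [-0.0, 1.0, -0.001, 0.001]
force: [-2.4, 2.2, 15.5]
grip_width: 0.0506
```

Emit:
send_rows(claw=[30,30,30,30,30], travel=[[0,0,-10],[0,0,-30],[0,0,-35],[0,0,-35],[0,0,-30]], dr=[[0,0,0],[0,0,0],[0,0,0],[0,0,0],[0,0,0]])

```text
t: 21.33
eef_pos: [0.4344, -0.0044, 0.146]
ee_rot: [-0.0, 1.0, -0.0, 0.001]
force: [1.6, -0.9, -2.0]
grip_width: 0.0504
```

Emit:
send_rows(claw=[30,30,30,30,30], travel=[[8,-35,0],[8,-35,0],[8,-35,0],[8,-35,0],[8,-35,0]], dr=[[0,0,0],[0,0,0],[0,0,0],[0,0,0],[0,0,0]])

```text
t: 21.75
eef_pos: [0.475, 0.172, 0.1442]
ee_rot: [-0.0, 1.0, -0.001, 0.001]
force: [0.9, -0.2, -1.0]
grip_width: 0.0503
```

Emit:
send_rows(claw=[30,30,30,30,30], travel=[[8,-35,0],[8,-35,0],[8,-35,0],[8,-35,0],[6,-34,0]], dr=[[0,0,0],[0,0,0],[0,0,0],[0,0,0],[0,0,0]])

```text
t: 22.17
eef_pos: [0.5133, 0.3461, 0.144]
ee_rot: [-0.0, 1.0, -0.001, 0.0]
force: [1.5, 0.1, -2.1]
grip_width: 0.0504
```

Emit:
send_rows(claw=[30,30,30,30], travel=[[0,0,0],[0,0,0],[0,0,0],[0,0,0]], dr=[[0,0,7],[0,0,7],[0,0,0],[0,0,0]])

```text
t: 22.5
eef_pos: [0.5129, 0.3443, 0.1438]
ee_rot: [0.0, 0.993, -0.121, 0.0]
force: [-0.1, -0.2, -2.4]
grip_width: 0.0501
```

Emit:
send_rows(claw=[30,30,30,30,30], travel=[[0,0,30],[0,0,35],[0,0,35],[0,0,22],[0,0,8]], dr=[[0,0,0],[0,0,0],[0,0,0],[0,0,0],[0,0,0]])

```text
t: 22.92
eef_pos: [0.5116, 0.343, 0.0104]
ee_rot: [0.001, 0.993, -0.121, -0.002]
force: [-0.1, -0.4, -2.1]
grip_width: 0.0506
```

Emit:
send_rows(claw=[30,30,30,30], travel=[[0,0,2],[0,0,1],[0,0,0],[0,0,0]], dr=[[0,0,0],[0,0,0],[0,0,0],[0,0,0]])

```text
t: 23.25
eef_pos: [0.5137, 0.345, 0.0119]
ee_rot: [-0.001, 0.993, -0.122, 0.001]
force: [0.6, -0.2, -2.9]
grip_width: 0.0505
```

Emit:
send_rows(claw=[30,30,30,30], travel=[[0,0,1],[0,0,1],[0,0,0],[0,0,0]], dr=[[0,0,0],[0,0,0],[0,0,0],[0,0,0]])

```text
t: 23.58
eef_pos: [0.5131, 0.3446, 0.0086]
ee_rot: [-0.0, 0.992, -0.122, 0.0]
force: [0.4, -0.8, 1.4]
grip_width: 0.0505
```

Emit:
send_rows(claw=[70,90,100,100,100], travel=[[0,0,0],[0,0,0],[0,0,0],[0,0,0],[0,0,-20]], dr=[[0,0,0],[0,0,0],[0,0,0],[0,0,0],[0,0,0]])

```text
t: 24.0
eef_pos: [0.5114, 0.3435, 0.0257]
ee_rot: [0.001, 0.993, -0.122, -0.002]
force: [-0.5, -0.8, 0.0]
grip_width: 0.085
```

Emit:
send_rows(claw=[100,100,100,100,100], travel=[[0,0,-35],[0,0,-35],[0,0,-35],[0,0,-35],[0,0,0]], dr=[[0,0,0],[0,0,0],[0,0,0],[0,0,-7],[0,0,-7]])

```text
t: 24.42
eef_pos: [0.5149, 0.3465, 0.1751]
ee_rot: [-0.002, 1.0, 0.002, 0.004]
force: [1.1, -0.5, -0.1]
grip_width: 0.0854
```

Emit:
send_rows(claw=[100,100,100,100,100], travel=[[-21,24,0],[-21,24,0],[-21,24,0],[-21,24,0],[-22,23,0]], dr=[[0,0,0],[0,0,0],[0,0,0],[0,0,0],[0,0,0]])

```text
t: 24.83
eef_pos: [0.4057, 0.2243, 0.1682]
ee_rot: [0.0, 1.0, -0.001, 0.0]
force: [1.1, 0.6, 0.8]
grip_width: 0.0852
```

Emit:
send_rows(claw=[100,100,100], travel=[[-22,23,0],[0,0,0],[0,0,0]], dr=[[0,0,0],[0,0,0],[0,0,0]])

```text
t: 25.08
eef_pos: [0.3845, 0.2017, 0.1687]
ee_rot: [0.0, 1.0, -0.001, 0.0]
force: [0.0, 1.7, 0.9]
grip_width: 0.0853
```

```bash
python3 look.py w6 .06 .1
```

```text
[0.3845 0.2017 0.1687] 25.0833
px [ 207   37   45   48 1634] c [365.4 300.7] r 14.0 zmax 0.09 rgb [70. 52. 82.]
px [ 238  176   38   45 1342] c [382.8 204.5] r 14.1 zmax 0.09 rgb [ 98. 102.  99.]
```

View pics/w6.png

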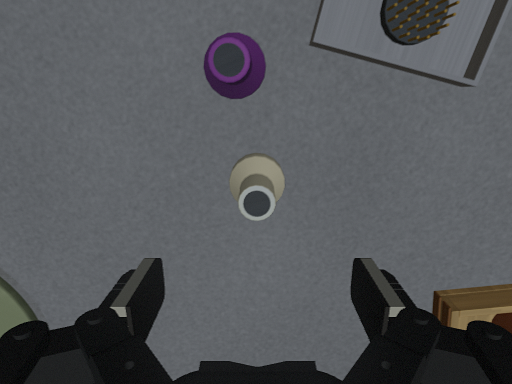

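The white vase's neck is at (257,203), or (383,204.5). The purple one at (230,62) is well clear. Descending.

Emit:
send_rows(claw=[100,100,100,100,100], travel=[[-2,-2,20],[0,-1,30],[0,0,30],[0,0,25],[0,0,10]], dr=[[0,0,0],[0,0,0],[0,0,0],[0,0,0],[0,0,0]])

```text
t: 25.55
eef_pos: [0.382, 0.2061, 0.0505]
ee_rot: [0.0, 1.0, 0.0, -0.001]
force: [-0.4, 0.1, 0.1]
grip_width: 0.0853
```

Emit:
send_rows(claw=[100,60,40,20,10], travel=[[0,0,0],[0,0,0],[0,0,0],[0,0,0],[0,0,0]], dr=[[0,0,0],[0,0,0],[0,0,0],[0,0,0],[0,0,0]])

```text
t: 25.97
eef_pos: [0.3835, 0.2059, 0.0543]
ee_rot: [-0.0, 1.0, -0.001, 0.001]
force: [-0.6, -0.5, -0.4]
grip_width: 0.039
```

Emit:
send_rows(claw=[10,10,10,10,10], travel=[[0,0,0],[0,0,0],[0,0,0],[0,0,0],[0,0,0]], dr=[[0,0,0],[0,0,0],[0,0,0],[0,0,0],[0,0,0]])

```text
t: 26.38
eef_pos: [0.3834, 0.2059, 0.0542]
ee_rot: [-0.0, 1.0, -0.001, 0.001]
force: [-0.2, -1.6, 13.3]
grip_width: 0.027
```

Emit:
send_rows(claw=[10,10,10,10,10], travel=[[0,0,-10],[0,0,-25],[0,0,-30],[0,0,-25],[0,0,-10]], dr=[[0,0,0],[0,0,0],[0,0,0],[0,0,0],[0,0,0]])

```text
t: 26.8
eef_pos: [0.3834, 0.2062, 0.1567]
ee_rot: [-0.001, 1.0, -0.0, 0.002]
force: [-0.0, 0.2, -1.7]
grip_width: 0.0269
```

Emit:
send_rows(claw=[10,10,10,10,10], travel=[[8,20,0],[8,35,0],[8,36,0],[8,36,0],[8,36,0]], dr=[[0,0,0],[0,0,0],[0,0,0],[0,0,0],[0,0,0]])

```text
t: 27.22
eef_pos: [0.4224, 0.0408, 0.1534]
ee_rot: [0.0, 1.0, -0.0, -0.0]
force: [1.7, 0.3, -1.5]
grip_width: 0.0272
```

Emit:
send_rows(claw=[10,10,10,10,10], travel=[[8,36,0],[8,36,0],[8,36,0],[8,36,0],[8,36,0]], dr=[[0,0,0],[0,0,0],[0,0,0],[0,0,0],[0,0,0]])

```text
t: 27.63
eef_pos: [0.4621, -0.1395, 0.1534]
ee_rot: [0.0, 1.0, -0.001, -0.0]
force: [0.9, 0.4, -0.7]
grip_width: 0.0268
```

Emit:
send_rows(claw=[10,10,10,10,10], travel=[[8,36,0],[8,36,0],[8,36,0],[8,36,0],[8,36,0]], dr=[[0,0,0],[0,0,0],[0,0,0],[0,0,0],[0,0,0]])

```text
t: 28.05
eef_pos: [0.5018, -0.3194, 0.1532]
ee_rot: [-0.0, 1.0, -0.001, -0.0]
force: [1.1, 1.1, -2.5]
grip_width: 0.0273
```

Emit:
send_rows(claw=[10,10,10,10,10], travel=[[8,36,0],[4,25,0],[0,16,0],[0,0,0],[0,0,0]], dr=[[0,0,0],[0,0,0],[0,0,0],[0,0,0],[0,0,0]])

```text
t: 28.47
eef_pos: [0.5135, -0.3948, 0.1527]
ee_rot: [-0.0, 1.0, -0.001, -0.0]
force: [0.4, 0.2, -1.9]
grip_width: 0.0268
```

```bash
python3 - <<'E'
from h import *
s=status.observe();p,d,m=grab("wrist");P=cloud(d,m);save("w7.png",p);print(s["eef_pos"],s["joints"].round(2))
q=P.reshape(-1,3);q=q[(q[:,2]>.02)&(q[:,2]<.032)&(abs(q[:,0]-.515)<.1)&(abs(q[:,1]+.394)<.1)]
print(len(q),cv2.minEnclosingCircle(q[:,:2].astype(np.float32)*1000))
E
```

```text
[ 0.51350051 -0.39482736  0.15274077] [ 0.86  0.68 -0.46  1.59  0.35  0.96  0.28]
2782 ((510.36004638671875, -393.65240478515625), 75.73434448242188)
```

View pics/w7.png

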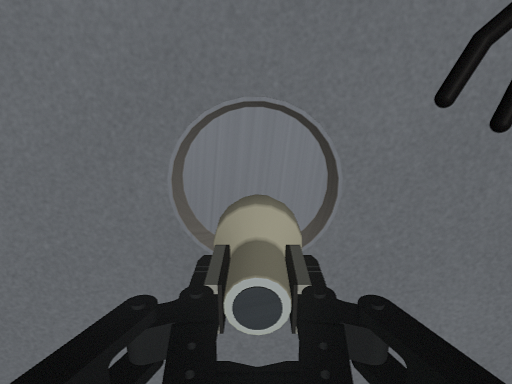

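The vase hangs straight in the jaws over the pan, whose rim circle is centred at (510,-394). Lowering.

Emit:
send_rows(claw=[10,10,10,10,10], travel=[[-3,0,30],[0,0,30],[0,0,20],[0,0,9],[0,0,0]], dr=[[0,0,0],[0,0,0],[0,0,0],[0,0,0],[0,0,0]])

```text
t: 28.93
eef_pos: [0.5106, -0.3929, 0.0627]
ee_rot: [-0.001, 1.0, 0.0, -0.001]
force: [-0.0, -0.3, -1.3]
grip_width: 0.027
```

Emit:
send_rows(claw=[10,10,10,10], travel=[[0,0,2],[0,0,1],[0,0,0],[0,0,0]], dr=[[0,0,0],[0,0,0],[0,0,0],[0,0,0]])

```text
t: 29.27
eef_pos: [0.5116, -0.3947, 0.0624]
ee_rot: [0.0, 1.0, -0.001, 0.001]
force: [-0.4, 0.5, -1.6]
grip_width: 0.0267
```

Emit:
send_rows(claw=[10,10,10,10], travel=[[0,0,1],[0,0,1],[0,0,0],[0,0,0]], dr=[[0,0,0],[0,0,0],[0,0,0],[0,0,0]])

```text
t: 29.6
eef_pos: [0.5112, -0.3945, 0.0594]
ee_rot: [0.0, 1.0, -0.0, 0.0]
force: [0.9, -1.0, -1.9]
grip_width: 0.0269
```

Emit:
send_rows(claw=[10,10,10], travel=[[0,0,1],[0,0,0],[0,0,0]], dr=[[0,0,0],[0,0,0],[0,0,0]])

```text
t: 29.85
eef_pos: [0.5114, -0.3946, 0.0592]
ee_rot: [0.0, 1.0, -0.001, 0.0]
force: [-4.0, 2.1, 11.8]
grip_width: 0.0271
```

Contact. Release and retreat upward, clear of everything.

Emit:
send_rows(claw=[25,45,70,100,100], travel=[[0,0,0],[0,0,0],[0,0,0],[0,0,0],[0,0,0]], dr=[[0,0,0],[0,0,0],[0,0,0],[0,0,0],[0,0,0]])

```text
t: 30.27
eef_pos: [0.5112, -0.3945, 0.0582]
ee_rot: [-0.0, 1.0, -0.001, -0.0]
force: [0.6, 0.3, -0.0]
grip_width: 0.0729
```

Emit:
send_rows(claw=[100,100,100,100,100], travel=[[0,0,-20],[0,0,-30],[0,0,-30],[0,0,-30],[0,0,-30]], dr=[[0,0,0],[0,0,0],[0,0,0],[0,0,0],[0,0,0]])

```text
t: 30.68
eef_pos: [0.511, -0.3943, 0.1997]
ee_rot: [-0.0, 1.0, -0.0, -0.0]
force: [-0.3, 0.1, -0.1]
grip_width: 0.0853
```

Emit:
send_rows(claw=[100,100,100,100,100], travel=[[-30,20,0],[-30,20,0],[-30,20,0],[-30,20,0],[-30,20,0]], dr=[[0,0,0],[0,0,0],[0,0,0],[0,0,0],[0,0,0]])

```text
t: 31.1
eef_pos: [0.3595, -0.495, 0.1984]
ee_rot: [0.0, 1.0, -0.0, -0.0]
force: [0.2, -0.9, -0.4]
grip_width: 0.0855
```

Emit:
send_rows(claw=[100,100,100], travel=[[-20,20,0],[0,0,0],[0,0,0]], dr=[[0,0,0],[0,0,0],[0,0,0]])

```text
t: 31.35
eef_pos: [0.3396, -0.5154, 0.1982]
ee_rot: [0.0, 1.0, -0.002, -0.0]
force: [1.5, 0.9, -0.1]
grip_width: 0.0855
```

```bash
python3 - <<'E'
from h import *
p,d,m=grab("top");P=cloud(d,m);save("top2.png",p);p2,d2,m2=grab("side");save("side2.png",p2)
save("end.png",np.hstack([cv2.resize(p[90:300,60:440],(480,265),interpolation=2),cv2.resize(p2[140:340,150:350],(265,265),interpolation=2)]))
old=np.load("top1.npz")["P"]
Y=P[...,1]
for n,(cx,cy),r,zl,zh in [("potB",(675,-37),36,.05,.08),("potA",(667,35),36,.05,.08),("frog far",(534,431),34,.014,.05),("frog near",(513,345),34,.014,.05),("vase",(511,-394),40,.06,.12),("jar",(727,241),50,.05,.085),("sec",(725,-260),110,.007,.03)]:
    for w,Q in(("now",P),("old",old)):
        q=Q.reshape(-1,3)*1000;q=q[(np.hypot(q[:,0]-cx,q[:,1]-cy)<r)&(q[:,2]>zl*1e3)&(q[:,2]<zh*1e3)]
        if len(q)>5: print(n,w,len(q),"mean",q.mean(0).round(1),"rect",np.round(cv2.minAreaRect(q[:,:2].astype(np.float32))[0],1),"zmax",q[:,2].max().round())
print(status.observe()["eef_pos"],status.observe()["t"])
E
```

```text
potB now 136 mean [677.2 -35.5  60. ] rect [677.3 -35.6] zmax 69.0
potA now 129 mean [667.9  34.2  60.5] rect [667.2  34.6] zmax 67.0
frog far now 223 mean [536.8 428.9  20.1] rect [536.4 428.6] zmax 37.0
frog near now 214 mean [515.7 343.2  19.4] rect [516.  342.8] zmax 35.0
vase now 123 mean [ 514.5 -393.9   87.1] rect [ 515.  -396.6] zmax 99.0
jar now 233 mean [727.2 242.   68.6] rect [727.6 240.9] zmax 85.0
jar old 232 mean [727.3 241.6  68.8] rect [727.  241.4] zmax 85.0
sec now 599 mean [ 725.6 -267.9   13.6] rect [ 721.4 -250.6] zmax 24.0
sec old 579 mean [ 725.  -267.8   13.6] rect [ 716.  -251.6] zmax 22.0
[ 0.34175786 -0.51370737  0.19828328] 31.45
```

View pics/end.png

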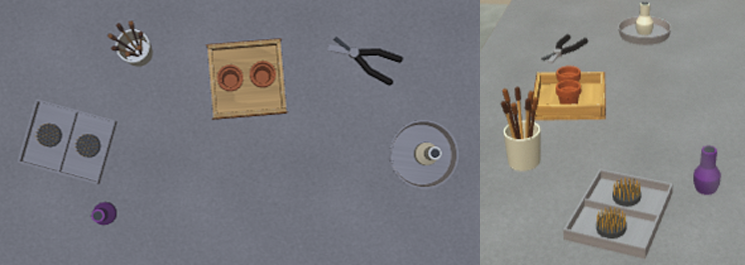

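The final views show everything in place and upright: pots at (230,76) and (262,73), pin holders at (49,134) and (88,146), vase at (428,153). The jar and secateurs have not moved. Handing in.

```bash
python3 -c "
from station import ctrl;print(ctrl.job_done())"
```

```text
the job is handed in; nothing more can be done
None
```

I tidied the bench and handed the job in at about 31 s; the hand-in reports no verdict. Both pots stand in the crate, there is one pin holder in each bay of the tray, and the white vase stands in the pan. I left the purple vase alone.

- **Final position check:** the last top and side images show all five pieces upright. Each is within about 5 mm of its target. The jar moved less than 1 mm by both measures. The secateurs moved less than 1 mm by the mean of their depth points and about 5 mm by a fitted outline, which I put down to noise.
- **Readings that disagreed:** the gripper showed about 53 mm on the 57 mm pot rims, and 1–1.5 mm under size on the other pieces. The grips held all the same. The top camera's highest depth readings sit about 5 mm too high, so I judged each touchdown by the wrist force instead. The second pin holder showed only 1.4 N when I let it go, so it may have settled by up to about 1 mm.

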